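# Bring down the lid of the bamboo-knife case without a bang

### The arm

A 6-joint arm with a two-finger parallel gripper is mounted at the origin on the work surface. World frame = base frame: x ahead of the robot, y to its left, z up, the work surface at z = 0. Lengths are in m, angles in rad, forces in N, time in s.
With the tool pointing down it reaches from about 0.275 to 0.875 m from the base axis. Payload 12.5 kg.
Tool frame: the origin (TCP) lies midway between the tips of the shut fingers; the grasp point (between the pads) lies 19 mm behind it; z points along the fingers, y is the line along which they close (so a half turn about z gives the same grasp; the last joint's range is limited). The gripper opens to 85 mm and grips with 20 to 120 N. Pads are 22 mm wide; open, the fingers measure 114 mm over their backs; the gripper's body (76 mm by 85 mm) begins 54 mm behind the grasp point. The pads swing forward as they close: fully open they stand 13 mm farther back than shut.
Start: joints at [-1.339, 0.351, 1.652, -0, 1.139, -0.085], TCP at [0.171, -0.523, 0.231] pointing down, gripper open.
Joint ranges: [-2.75, 2.75], [-0.79, 2.1], [0.01, 2.65], [-1.57, 4.71], [0.07, 3.14], [-2.87, 2.87]. Speed limits (rad/s): [2.22, 2.22, 2.79, 3.14, 3.14, 3.14].

### API

Orientations are given as a rotation vector (axis times angle).
In Python, from bench import monitor, vision, robot gives the robot as it stands. The module is installed in compiled form; this text tells all that it offers.
- The arm moves only by the tool jog_arm, never from a script. Its arguments are lists of equal length, an entry for each row: "travel": the shift along the tool's x, y, z scaled (see below), a list of three; "yaw": the turn about the tool's z scaled (see below). A call has 1 to 20 rows; each row shifts and turns the commanded pose from where the row before left it, along the tool's axes as they then stand; what a row does not reach is not made up. The controller multiplies each number of a shift by 0.04 m and each number of a turn by 0.15 rad. A row lasts 1/10 s, in which the tool goes at most 50 mm and 8.59 degrees, less where a joint would pass 70% of its speed; a pose out of reach is approached as far as the arm can. A call with a number of a shift or a turn outside -1 to 1 is refused whole. A call with a gripper value outside its range is refused whole. "claw" is the closure, from 0 (fully open) to 1 (shut), set as the call begins (left out, the last holds). The fingers move at their own pace and stop on an object; the grip force is fixed at half the most. Time passes only in rows, so rows that do not move let the fingers close. It gives the time, the measured TCP pose, the force, the opening and the grip force at its end, in the units of the state.
- monitor.read_state(): the state, without advancing time (a new reading comes with each control period).
- vision.get_image(name): name is "scene" or "side" or "wrist"; returns the picture (384x512x3 uint8, red, green, blue); there is no depth.
- vision.get_calibration(name): a dict with "mtx" (3x3 intrinsics, pixels), "extrinsics" (4x4, takes a point from camera to world coordinates). Camera axes: x right, y up, looking along -z (the intrinsics and any distortion apply to the point x, -y, -z); pixel columns grow to the right and rows downward; lengths in m; the calibration is good to about 2 mm. A picture is of the moment at which its call begins: read the wrist's pose just before it. get_calibration takes no time and is no camera call; for the wrist camera it gives the pose at the moment of the call.
- robot.sign_off(): hands the job in; it is judged then, once.
The state is a dict: "t": time; "joints": joint angles; "qd": joint speeds; "joint_torque": joint torques, N m; "tool_pos": TCP position; "ee_rot": TCP orientation; "contact_force": force on the tool from outside, world axes, zero at the start; "ft_torque": the same for the moment, N m; "opening": opening from 0.0 (shut) to 1.0 (fully open); "grasp_force": force on a finger pad.
Only numpy, scipy, OpenCV 4.12 (cv2) and the standard library are available. Lean on these libraries where they do the work, as an engineer would, in place of code of your own. Each camera call takes 0.05 s, during which the arm holds its last target. There are 200 camera calls.

### The job

The wooden knife case stands open with its lid standing upright on its hinge. With a fingertip tip the lid forward over its balance point, catch it on a finger as it falls, and lower it shut so that it comes down softly, never slamming and never pinched between the fingers. Leave the block, the split bamboo and the cup where they stand, and finish with the lid fully closed and the hand clear.

Things in the scene. Friction and masses are not known exactly. Their poses are not given: they have to be found in the camera images.
- case: Open plywood box fixed to the bench, 170 mm deep (its x) x 220 mm wide (its y) x 80 mm high, walls 8 mm. Origin at the centre of its underside on the bench; its x axis points from the front wall (on the robot's right, over which the lid's lip comes to lie) to the hinge (on the robot's left), z up. So the lid falls to the robot's right.
- lid (a joint): Lid hinge, rad: 0 shut flat on the rim, 1.57 upright, starts 1.56-1.64, stop at 1.9. A little stiff: it stays where left from about 1.37 to 1.65; below about 1.3 it surely falls shut, in 1 to 1.5 s, reaching about 2 rad/s, and a drop of over some 3 mm at the lip already bangs. Lid about 0.3 kg, 200 mm from hinge to lip, 220 wide, 12 thick.
- lid_hinge (a point): Middle of the hinge axis, fixed on the case at the top of its back rim: 85 mm along the case's x from its centre, 80 mm above the bench. The hinge axis is the case's y axis.
- lid_lip (a point): Middle of the lid's free front edge, on the underside (inside) face, 200 mm from the hinge axis; moves with the lid. Shut, it lies 80 mm above the bench, 30 mm in front of the box's front wall: an overhanging lip. The lid is an 8 mm inner layer (underside and edges; this rests on a catching finger) and a 4 mm outer board; pressing on both at once is pinching.
- block: Loose pale wooden block 60 x 130 x 35 mm beside the case, a bystander; origin at the centre of its underside.
- bamboo_half: Loose half of a split bamboo tube, 150 mm long, 54 mm wide and about 33 mm high, lying hollow side down beside the case, a bystander; origin at the centre of its underside, length along its y.
- cup: Loose steel cup, 66 mm across, 85 mm high, beside the case, a bystander; origin at the centre of its underside.

How it is judged:
By the outcome, as a careful person would: the job done as asked, in the order asked, and still so for the second after the job is handed in, with the robot touching nothing.
It also fails if it takes over 45 s, if anything falls off the work surface, if the arm or the gripper's body presses on something with over 40 N, if the wrist force passes 120 N, or if a joint passes its speed limit or range.

## Working session

There is one attempt and no reset: what is moved stays moved. The work goes in short steps, Python scripts to look and compute and a tool call to move; the robot and the scene stay as the last step left them, time stands still between calls to the robot, and variables do not carry over. Pictures are saved under pics/ and viewed, at most 10 in all, crops included, and the job is handed in when it is done.

Besides the shell and the picture viewer there is one more tool, called after "Call:" as name([rows], argument=value, ...), one row to a line, values as JSON. jog_arm: Moves the arm, as the interface text tells. Its arguments: {"type":"object","properties":{"travel":{"type":"array","items":{"type":"array","items":{"type":"number","minimum":-1,"maximum":1}}},"yaw":{"type":"array","items":{"type":"number","minimum":-1,"maximum":1}},"claw":{"type":"number"}},"required":["travel","yaw"]}

```bash
mkdir -p pics
python3 - <<'E'
from bench import monitor, vision, robot
import cv2,numpy as np
s=monitor.read_state();print(s)
ims=[]
for n in("scene","side"):
    im=vision.get_image(n);cv2.imwrite(f"pics/{n}0.png",im[:,:,::-1])
    c=vision.get_calibration(n);print(n,np.round(c["mtx"],1).tolist(),np.round(c["extrinsics"],4).tolist(),[k for k in c])
E
```

```text
{'t': 0.0, 'joints': array([-1.33861267e+00,  3.51248834e-01,  1.65245867e+00, -4.04520644e-05,
        1.13907526e+00, -8.46191060e-02]), 'qd': array([ 3.90916747e-04, -2.26282869e-03, -2.78411945e-05,  1.28944251e-05,
        1.11113637e-03,  1.38699936e-04]), 'joint_torque': array([-7.18384831e-05, -5.06104231e+01, -2.91415054e+01, -1.13191054e-04,
        4.40485164e-03,  1.07501711e-05]), 'tool_pos': array([ 0.17126755, -0.52229423,  0.23073837]), 'ee_rot': array([-3.10108861e+00, -4.95393691e-01,  1.95270068e-04]), 'contact_force': array([-0.17306211, -0.84937855,  0.0736766 ]), 'ft_torque': array([-0.03254453,  0.01159868,  0.03898603]), 'grasp_force': 0.0, 'opening': 0.9961065689004576}
scene [[466.8, 0.0, 255.8], [0.0, 466.8, 192.3], [0.0, 0.0, 1.0]] [[-0.1979, -0.7349, 0.6487, 1.2222], [0.9801, -0.1605, 0.1171, 0.2263], [0.018, 0.6589, 0.752, 0.7554], [0.0, 0.0, 0.0, 1.0]] ['mtx', 'extrinsics']
side [[378.2, 0.0, 252.4], [0.0, 378.2, 191.0], [0.0, 0.0, 1.0]] [[0.5754, 0.6613, -0.4813, 0.2761], [-0.8178, 0.476, -0.3235, -0.1095], [0.0152, 0.5797, 0.8147, 0.654], [0.0, 0.0, 0.0, 1.0]] ['mtx', 'extrinsics']
```

View pics/scene0.png

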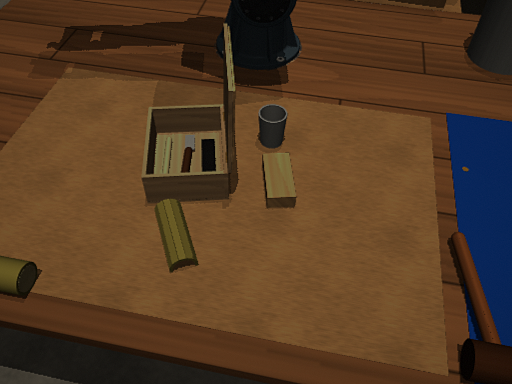

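View pics/side0.png

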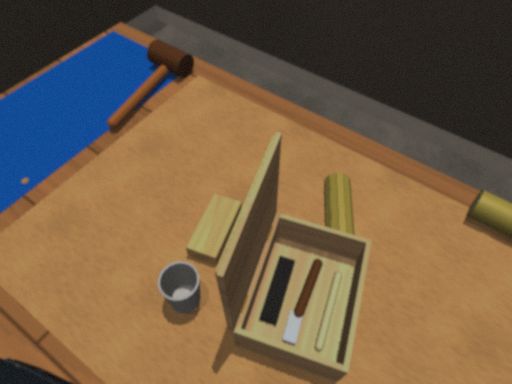

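The scene picture shows the case at about (145–235, 105–200), with the lid upright on its right (+y). The side picture shows it at (235–370, 130–370). I'll zoom in for the corners.

Run:
```python
import cv2,numpy as np
a=cv2.imread("pics/scene0.png")[20:280,135:305];b=cv2.imread("pics/side0.png")[125:385,150:380]
m=np.hstack([cv2.resize(a,None,fx=2,fy=2,interpolation=3),cv2.resize(b,None,fx=2,fy=2,interpolation=3)])
m=cv2.convertScaleAbs(m,alpha=1.5,beta=10);print(m.shape);cv2.imwrite("pics/z.png",m)
```

```text
Traceback (most recent call last):
ValueError: all the input array dimensions except for the concatenation axis must match exactly, but along dimension 0, the array at index 0 has size 520 and the array at index 1 has size 518
```

Run:
```python
import cv2,numpy as np
a=cv2.imread("pics/scene0.png")[20:279,135:305];b=cv2.imread("pics/side0.png")[125:384,150:380]
m=np.hstack([cv2.resize(a,None,fx=2,fy=2,interpolation=3),cv2.resize(b,None,fx=2,fy=2,interpolation=3)])
m=cv2.convertScaleAbs(m,alpha=1.5,beta=10);print(m.shape);cv2.imwrite("pics/z.png",m)
```

```text
(518, 800, 3)
```

View pics/z.png

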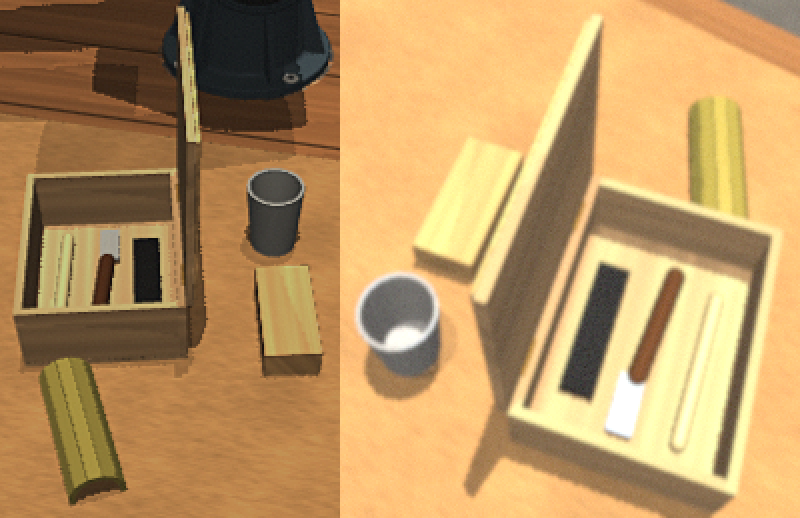

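```bash
cat > h.py <<'E'
import numpy as np,cv2
from bench import vision
C={n:vision.get_calibration(n) for n in("scene","side")}
def proj(P,n):
    E=np.linalg.inv(C[n]["extrinsics"]);p=E[:3,:3]@P+E[:3,3];K=C[n]["mtx"]
    return np.array([K[0,2]+K[0,0]*p[0]/-p[2],K[1,2]-K[1,1]*p[1]/-p[2]])
def ray(uv,n,z):
    K=C[n]["mtx"];E=C[n]["extrinsics"]
    d=E[:3,:3]@np.array([(uv[0]-K[0,2])/K[0,0],-(uv[1]-K[1,2])/K[1,1],-1]);o=E[:3,3]
    return o+d*(z-o[2])/d[2]
A=lambda u,v:np.array([135+u/2,20+v/2]); B=lambda u,v:np.array([150+(u-340)/2,125+v/2])
def w(p,q):
    c,s=np.cos(q[2]),np.sin(q[2]);return np.array([q[0]+c*p[0]-s*p[1],q[1]+s*p[0]+c*p[1],p[2]])
E
python3 - <<'E'
from h import *
from scipy.optimize import least_squares
ob=[("scene",A(16,313),(-.085,-.11,.08)),("scene",A(187,306),(.085,-.11,.08)),("scene",A(27,176),(-.085,.11,.08)),("scene",A(24,362),(-.085,-.11,0)),("scene",A(186,356),(.085,-.11,0)),
("side",B(510,412),(.085,.11,.08)),("side",B(733,493),(-.085,.11,.08)),("side",B(778,233),(-.085,-.11,.08)),("side",B(600,182),(.085,-.11,.08)),
("scene",A(187,142),(0,-.11)),("scene",A(200,140),(.012,-.11)),("scene",A(178,8),(0,.11)),("side",B(601,20),(0,-.11)),("side",B(490,303),(0,.11)),("side",B(476,296),(.012,.11))]
def P(p,q):
    if len(p)==2:
        t=q[3];p=(.085-.2*np.cos(t)+p[0]*np.sin(t),p[1],.08+.2*np.sin(t)+p[0]*np.cos(t))
    return w(p,q)
f=lambda q:np.concatenate([proj(P(p,q),n)-u for n,u,p in ob])
r=least_squares(f,[.5,-.15,1.57,1.6],loss="soft_l1");print(r.x);print(np.round(r.fun.reshape(-1,2),1))
q=r.x;print("hinge",w((.085,0,.08),q),"lip",P((0,0),q),"shutlip",w((-.115,0,.08),q))
for nm,uv,n,z in[("cup rim A",A(276,187),"scene",.085),("cup rim B",B(398,310),"side",.085)]: print(nm,ray(uv,n,z))
for u in[(255,268),(310,266),(321,356),(264,356)]:print("block",ray(A(*u),"scene",.035))
for u in[(65,360),(97,485)]:print("bamboo",ray(A(*u),"scene",.033))
E
```

```text
[ 0.52075718 -0.05545821  1.85774014  1.59544241]
[[-1.4  1.3]
 [-0.4  0.4]
 [ 0.1 -0.8]
 [ 0.9  2.9]
 [ 1.1  1.4]
 [-1.5  0.6]
 [ 1.4  0.8]
 [ 2.1 -1.8]
 [-3.8 -3.9]
 [-0.7 -0.3]
 [ 0.   0.6]
 [-1.5 -0.8]
 [ 1.9 -2.2]
 [-0.9  0.4]
 [-4.5  0.5]]
hinge [0.49670029 0.02606643 0.08      ] lip [0.49530535 0.03079362 0.27993926] shutlip [ 0.55330475 -0.16575624  0.08      ]
cup rim A [0.4051827  0.11307605 0.085     ]
cup rim B [0.40375456 0.11132287 0.085     ]
block [0.48713578 0.10628625 0.035     ]
block [0.47080925 0.16533475 0.035     ]
block [0.59859702 0.19608185 0.035     ]
block [0.61095795 0.1393765  0.035     ]
bamboo [ 0.65732386 -0.05640499  0.033     ]
bamboo [0.79278489 0.01919766 0.033     ]
```

Call:
jog_arm([
  [0,0,-0.33],
  [0,0,-0.33],
  [0,0,-0.33],
  [0,0,-0.33],
  [0,0,-0.33],
  [0,0,-0.33],
  [0,0,-0.33],
  [0,0,-0.33],
  [0,0,-0.33],
  [0,0,-0.33],
  [0,0,0],
], yaw=[-1,-1,-1,-1,-1,-1,-1,-1,-1,-1,-0.27], claw=1)

```text
t: 1.2
tool_pos: [0.1715, -0.523, 0.3648]
ee_rot: [1.874, 2.52, -0.002]
contact_force: [-0.5, -0.4, -0.7]
opening: -0.0
grasp_force: 0.0
```

```bash
cat >> h.py <<'E'
from scipy.spatial.transform import Rotation as R
H=np.array([.4967,.0261,.08]);CX=np.array([np.cos(1.858),np.sin(1.858),0]);CY=np.array([-CX[1],CX[0],0])
def st(to=None):
    from bench import monitor
    s=monitor.read_state();p=s["tool_pos"];d=p-H;Rm=R.from_rotvec(s["ee_rot"]).as_matrix()
    print("t",round(s["t"],2),"p",np.round(p,4),"case s,y,z",np.round([d@CX,d@CY,p[2]],4),"psi",round(np.arctan2(Rm[1,0],Rm[0,0]),4),"zz",np.round(Rm[:,2],3),"F",np.round([s["contact_force"]@CX,s["contact_force"]@CY,s["contact_force"][2]],2),"open",round(s["opening"],3))
    if to is not None:
        t=H+to[0]*CX+to[1]*CY;t[2]=to[2];print("units",np.round(Rm.T@(t-p)/.04,2))
E
python3 -c "
from h import *
st((.06,0,.36))"
```

```text
t 1.2 p [ 0.1715 -0.523   0.3648] case s,y,z [-0.4345  0.4674  0.3648] psi 1.8628 zz [ 0.001 -0.002 -1.   ] F [-0.27  0.63 -0.69] open -0.0
units [12.31 11.75  0.09]
```

Call:
jog_arm([
  [0.4,0.36,0],
  [0.7,0.67,0],
  [0.7,0.67,0],
  [0.7,0.67,0],
  [0.7,0.67,0],
  [0.7,0.67,0],
  [0.7,0.67,0],
  [0.7,0.67,0],
  [0.7,0.67,0],
  [0.7,0.67,0],
  [0.7,0.67,0],
  [0.7,0.67,0],
  [0.7,0.67,0],
  [0.7,0.67,0],
  [0.7,0.67,0],
  [0.7,0.67,0],
  [0.7,0.67,0],
  [0.5,0.5,0],
  [0.2,0.2,0],
  [0,0,0],
], yaw=[0,0,0,0,0,0,0,0,0,0,0,0,0,0,0,0,0,0,0,0])

```text
t: 3.2
tool_pos: [0.4844, 0.0831, 0.3628]
ee_rot: [-1.879, -2.517, 0.001]
contact_force: [0.1, -0.5, -0.3]
opening: -0.003
grasp_force: 0.0
```

```bash
python3 -c "
from h import *
st((.06,0,.262))
im=vision.get_image('side');im2=vision.get_image('scene')
cv2.imwrite('pics/s1.png',np.hstack([im2[0:330,60:400],im[20:350,60:460]])[:,:,::-1])"
```

```text
t 3.2 p [0.4844 0.0831 0.3628] case s,y,z [ 0.0582 -0.0044  0.3628] psi 1.8589 zz [-0.001 -0.    -1.   ] F [-0.5  -0.   -0.25] open -0.003
units [ 0.05 -0.11  2.52]
```

View pics/s1.png

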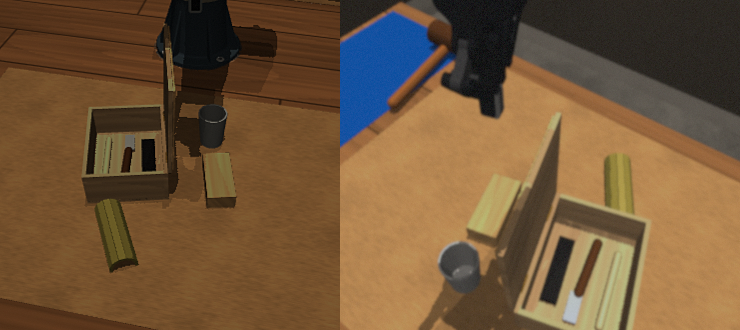

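Scene view: the case and lid are unmoved. Side view: the closed fingers hang behind the lid, with the tip near (490,110) in the crop. Next I lower and approach.

Call:
jog_arm([
  [0,0,0.5],
  [0,0,0.8],
  [0,0,0.8],
  [0,0,0.4],
  [-0.1,0,0],
  [-0.1,0,0],
  [-0.1,0,0],
  [-0.1,0,0],
  [-0.1,0,0],
  [0,0,0],
  [0,0,0],
], yaw=[0,0,0,0,0,0,0,0,0,0,0])

```text
t: 4.4
tool_pos: [0.49, 0.0632, 0.2634]
ee_rot: [1.882, 2.516, 0.0]
contact_force: [-0.0, -0.2, 0.1]
opening: -0.003
grasp_force: 0.0
```

```bash
python3 -c "
from h import *
st()"
```

```text
t 4.4 p [0.49   0.0632 0.2634] case s,y,z [ 0.0375 -0.0041  0.2634] psi 1.8571 zz [ 0.  0. -1.] F [-0.15  0.07  0.13] open -0.003
```

Call:
jog_arm([
  [-0.08,0,0],
  [-0.08,0,0],
  [-0.08,0,0],
  [-0.08,0,0],
  [-0.08,0,0],
  [-0.08,0,0],
  [-0.08,0,0],
  [-0.08,0,0],
  [-0.08,0,0],
  [-0.08,0,0],
  [-0.08,0,0],
  [-0.08,0,0],
], yaw=[0,0,0,0,0,0,0,0,0,0,0,0])

```text
t: 5.6
tool_pos: [0.5009, 0.0262, 0.2632]
ee_rot: [-1.882, -2.516, 0.0]
contact_force: [0.1, -0.0, -0.4]
opening: -0.004
grasp_force: 0.1
```

```bash
python3 -c "
from h import *
st()
im=vision.get_image('side');im2=vision.get_image('scene')
cv2.imwrite('pics/s2.png',cv2.resize(np.hstack([im2[0:230,120:320],im[60:290,220:420]]),None,fx=2,fy=2)[:,:,::-1])"
```

```text
t 5.6 p [0.5009 0.0262 0.2632] case s,y,z [-0.0011 -0.004   0.2632] psi 1.8573 zz [-0.  0. -1.] F [-0.09 -0.12 -0.38] open -0.004
```

View pics/s2.png

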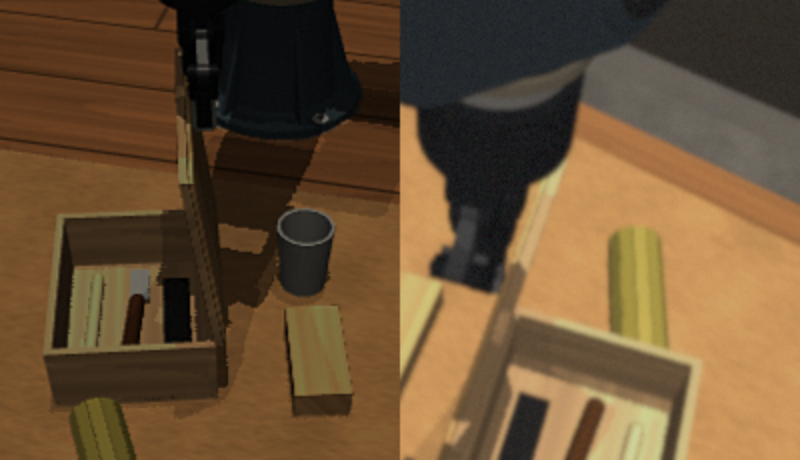

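The lid leans at about 1.43 rad, with the fingertip behind it. Next: push it over balance, hop across the top, and catch.

Call:
jog_arm([
  [-0.15,0,0],
  [-0.15,0,0],
  [-0.15,0,0],
  [-0.15,0,0],
  [-0.15,0,0],
  [-0.15,0,0],
  [0.1,0,-0.9],
  [-1,0,0],
  [-1,0,0.6],
  [-1,0,0.7],
  [-0.15,0,1],
  [0,0,0.5],
  [-0.05,0,0.05],
  [-0.05,0,0.05],
  [-0.03,0,0.03],
  [0,0,0],
  [0,0,0],
  [0,0,0],
], yaw=[0,0,0,0,0,0,0,0,0,0,0,0,0,0,0,0,0,0])

```text
t: 7.5
tool_pos: [0.5476, -0.1304, 0.1831]
ee_rot: [1.88, 2.514, 0.001]
contact_force: [2.3, -3.4, 2.5]
opening: 0.002
grasp_force: 2.2
```

```bash
python3 -c "
from h import *
st()
im=vision.get_image('side');im2=vision.get_image('scene')
cv2.imwrite('pics/s3.png',cv2.resize(np.hstack([im2[0:230,120:320],im[60:290,220:420]]),None,fx=2,fy=2)[:,:,::-1])"
```

```text
t 7.5 p [ 0.5476 -0.1304  0.1831] case s,y,z [-0.1645 -0.0045  0.1831] psi 1.8575 zz [ 0.002 -0.001 -1.   ] F [-3.93 -1.27  2.45] open 0.002
```

View pics/s3.png

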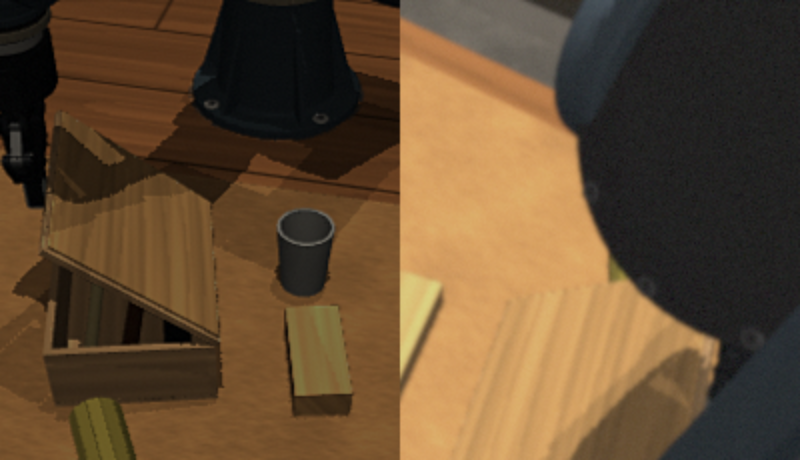

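The lid rests on the front finger, with the lip corner at about (142,124) in the scene image. Next I compute the lid angle.

```bash
python3 -c "
from h import *
q=[.5208,-.0555,1.858]
for t in (.5,.55,.6,.65,.7,.75): print(t,[np.round(proj(w((.085-.2*np.cos(t)+a*np.sin(t),-.11,.08+.2*np.sin(t)+a*np.cos(t)),q),'scene'),1) for a in(0,.012)], -.2*np.cos(t), .08+.2*np.sin(t))
g=cv2.cvtColor(cv2.imread('pics/s3.png'),6)
"
```

```text
0.5 [array([129.7, 141.8]), array([131.9, 137.4])] -0.17551651237807456 0.1758851077208406
0.55 [array([131.6, 138.2]), array([134.2, 133.7])] -0.17050490441190114 0.18453744578613185
0.6 [array([133.9, 134.5]), array([136.8, 130.1])] -0.16506712298193568 0.19292849467900708
0.65 [array([136.4, 130.9]), array([139.6, 126.6])] -0.1592167597098112 0.20103728114720792
0.7 [array([139.2, 127.4]), array([142.8, 123.2])] -0.1529684374568977 0.2088435374475382
0.75 [array([142.3, 124. ]), array([146.3, 119.9])] -0.14633777377476417 0.2163277520046668
```

Call:
jog_arm([
  [-0.1,0,0.12],
  [-0.1,0,0.13],
  [-0.1,0,0.13],
  [-0.1,0,0.13],
  [-0.09,0,0.14],
  [-0.08,0,0.14],
  [-0.08,0,0.14],
  [-0.07,0,0.14],
  [-0.07,0,0.14],
  [-0.07,0,0.14],
  [0,0,0],
  [0,0,0],
], yaw=[0,0,0,0,0,0,0,0,0,0,0,0])

```text
t: 8.8
tool_pos: [0.5564, -0.163, 0.1278]
ee_rot: [-1.881, -2.515, 0.001]
contact_force: [0.2, -1.4, -1.3]
opening: -0.003
grasp_force: 0.9
```

```bash
cat >> h.py <<'E'
q=[.5208,-.0555,1.858]
def lidpx(n,t,a,y): return proj(w((.085-.2*np.cos(t)+a*np.sin(t),y,.08+.2*np.sin(t)+a*np.cos(t)),q),n)
E
python3 -c "
from h import *
st()
im=vision.get_image('scene')
cv2.imwrite('pics/s4.png',cv2.resize(im[80:210,110:240],None,fx=4,fy=4,interpolation=cv2.INTER_CUBIC)[:,:,::-1])
for t in (.3,.35,.4,.45,.5):print(t,lidpx('scene',t,0,-.11),lidpx('scene',t,.012,-.11))"
```

```text
t 8.8 p [ 0.5564 -0.163   0.1278] case s,y,z [-0.1983 -0.0037  0.1278] psi 1.8573 zz [-0.001  0.    -1.   ] F [-1.39  0.24 -1.35] open -0.003
0.3 [124.88379831 156.81600687] [125.63647863 152.28387693]
0.35 [125.64833427 153.06947954] [126.74908685 148.52566974]
0.4 [126.70238101 149.31844031] [128.15598521 144.77686596]
0.45 [128.04950266 145.5745249 ] [129.8594884  141.04970669]
0.5 [129.69221161 141.84985467] [131.86074707 137.35686614]
```

View pics/s4.png

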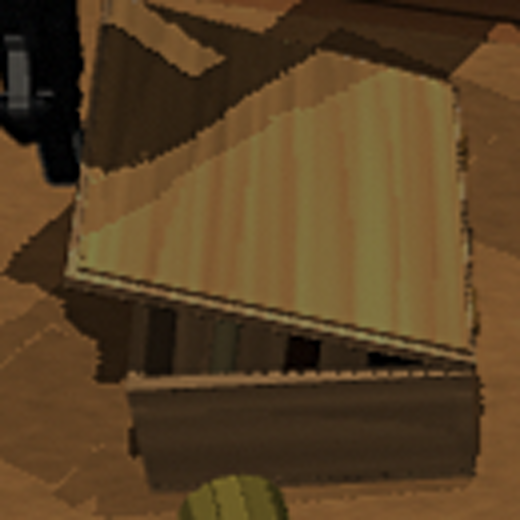

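Call:
jog_arm([
  [-0.045,0,0.113],
  [-0.04,0,0.113],
  [-0.035,0,0.113],
  [-0.033,0,0.113],
  [-0.03,0,0.113],
  [-0.027,0,0.113],
  [-0.022,0,0.113],
  [-0.018,0,0.113],
  [0,0,0],
  [0,0,0],
], yaw=[0,0,0,0,0,0,0,0,0,0])

```text
t: 9.85
tool_pos: [0.5595, -0.1727, 0.0919]
ee_rot: [-1.882, -2.516, 0.0]
contact_force: [1.3, -2.6, -1.5]
opening: 0.002
grasp_force: 1.3
```

```bash
cat >> h.py <<'E'
from scipy.optimize import minimize_scalar
def theta(im,lo=-.05,hi=.6):
    # fit lid angle by edge strength along near edge lines of the lid (y=-.11, a=0 underside and a=.012 top)
    g=cv2.GaussianBlur(cv2.cvtColor(im,cv2.COLOR_RGB2GRAY).astype(np.float32),(0,0),.7);ts=np.arange(lo,hi,.005);sc=[]
    for t in ts:
        v=0
        P=np.array([proj(w((.085-r*np.cos(t)+.012*np.sin(t),-.11,.08+r*np.sin(t)+.012*np.cos(t)),q),'scene') for r in np.linspace(.12,.2,40)])
        Q=np.array([proj(w((.085-r*np.cos(t),-.11,.08+r*np.sin(t)),q),'scene') for r in np.linspace(.12,.2,40)])
        s=lambda X:cv2.remap(g,X[:,:1].astype(np.float32),X[:,1:].astype(np.float32),1).mean()
        m=(P+Q)/2;sc.append(s(m)-.5*s(m+(Q-P)*1.2)-0.5*s(Q+(Q-P)*.5))
    i=np.argsort(sc)[::-1][:3];return ts[i],np.array(sc)[i]
E
python3 -c "
from h import *
st()
im=vision.get_image('scene');cv2.imwrite('pics/s5.png',im[:,:,::-1])
o=cv2.imread('pics/s3.png')
print(theta(im))
cv2.imwrite('pics/s5z.png',cv2.resize(im[80:210,110:240],None,fx=4,fy=4,interpolation=cv2.INTER_CUBIC)[:,:,::-1])
for t in (.1,.15,.2,.25):print(t,(lidpx('scene',t,0,-.11)-[110,80])*4,(lidpx('scene',t,.012,-.11)-[110,80])*4)"
```

```text
t 9.85 p [ 0.5595 -0.1727  0.0919] case s,y,z [-0.2085 -0.0039  0.0919] psi 1.8573 zz [-0. -0. -1.] F [-2.84 -0.52 -1.5 ] open 0.002
(array([0.205, 0.2  , 0.21 ]), array([54.878704, 54.776405, 51.969593], dtype=float32))
0.1 [ 58.47174156 366.17236043] [ 56.18838272 348.73381848]
0.15 [ 57.11125197 351.68060622] [ 56.1029024  333.99970398]
0.2 [ 56.81723044 337.0064848 ] [ 57.11842173 319.12789799]
0.25 [ 57.61700469 322.18763443] [ 59.25909351 304.1589051 ]
```

View pics/s5z.png

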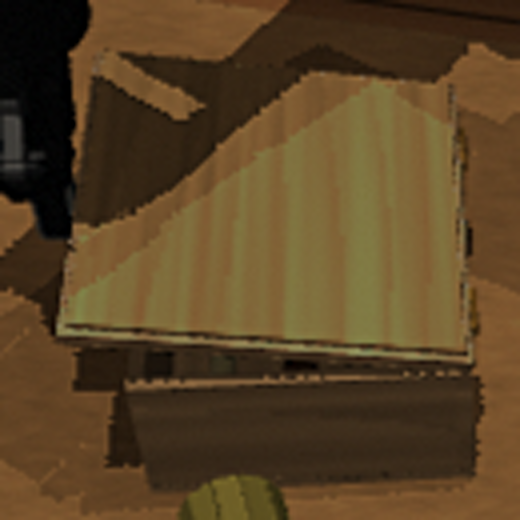

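Call:
jog_arm([
  [-0.017,0,0.1],
  [-0.013,0,0.1],
  [-0.011,0,0.1],
  [-0.008,0,0.1],
  [-0.004,0,0.1],
  [0,0,0],
], yaw=[0,0,0,0,0,0])

```text
t: 10.5
tool_pos: [0.5603, -0.175, 0.0714]
ee_rot: [1.881, 2.515, -0.0]
contact_force: [2.7, -4.6, -0.7]
opening: 0.004
grasp_force: 2.6
```

```bash
python3 -c "
from h import *
st()
im=vision.get_image('scene');cv2.imwrite('pics/s6.png',im[:,:,::-1])
print(theta(im))"
```

```text
t 10.5 p [ 0.5603 -0.175   0.0714] case s,y,z [-0.2109 -0.004   0.0714] psi 1.8572 zz [ 0.001 -0.    -1.   ] F [-5.14 -1.3  -0.75] open 0.004
(array([0.1  , 0.105, 0.095]), array([47.10482 , 45.721935, 44.55434 ], dtype=float32))
```

Call:
jog_arm([
  [-0.005,0,0.08],
  [-0.004,0,0.08],
  [-0.003,0,0.08],
  [0,0,0.06],
  [0,0,0],
  [0,0,0],
], yaw=[0,0,0,0,0,0])

```text
t: 11.15
tool_pos: [0.5605, -0.1755, 0.0596]
ee_rot: [1.881, 2.515, -0.0]
contact_force: [3.6, -5.9, -2.5]
opening: 0.002
grasp_force: 3.1
```

```bash
python3 -c "
from h import *
st()
im=vision.get_image('scene');cv2.imwrite('pics/s7.png',im[:,:,::-1])
print(theta(im,-.06,.2))"
```

```text
t 11.15 p [ 0.5605 -0.1755  0.0596] case s,y,z [-0.2114 -0.0041  0.0596] psi 1.8572 zz [ 0.001 -0.001 -1.   ] F [-6.69 -1.77 -2.47] open 0.002
(array([0.04 , 0.045, 0.035]), array([52.85712 , 51.664562, 50.501205], dtype=float32))
```

Call:
jog_arm([
  [0,0,0.025],
  [0,0,0.025],
  [0,0,0.025],
  [0,0,0.025],
  [-0.003,0,0.02],
  [-0.003,0,0],
  [0,0,0],
], yaw=[0,0,0,0,0,0,0])

```text
t: 11.9
tool_pos: [0.5605, -0.1755, 0.0551]
ee_rot: [1.881, 2.515, 0.0]
contact_force: [3.1, -4.9, 1.7]
opening: 0.002
grasp_force: 2.7
```

```bash
python3 -c "
from h import *
st()
im=vision.get_image('scene');cv2.imwrite('pics/s8.png',im[:,:,::-1])
print(theta(im,-.06,.2))
im=im[90:200,110:240];cv2.imwrite('pics/s8z.png',cv2.resize(im,None,fx=6,fy=5,interpolation=cv2.INTER_CUBIC)[:,:,::-1])"
```

```text
t 11.9 p [ 0.5605 -0.1755  0.0551] case s,y,z [-0.2114 -0.0041  0.0551] psi 1.8572 zz [ 0.001 -0.    -1.   ] F [-5.59 -1.62  1.73] open 0.002
(array([0.035, 0.04 , 0.045]), array([53.52392 , 53.121876, 49.54532 ], dtype=float32))
```

View pics/s8z.png

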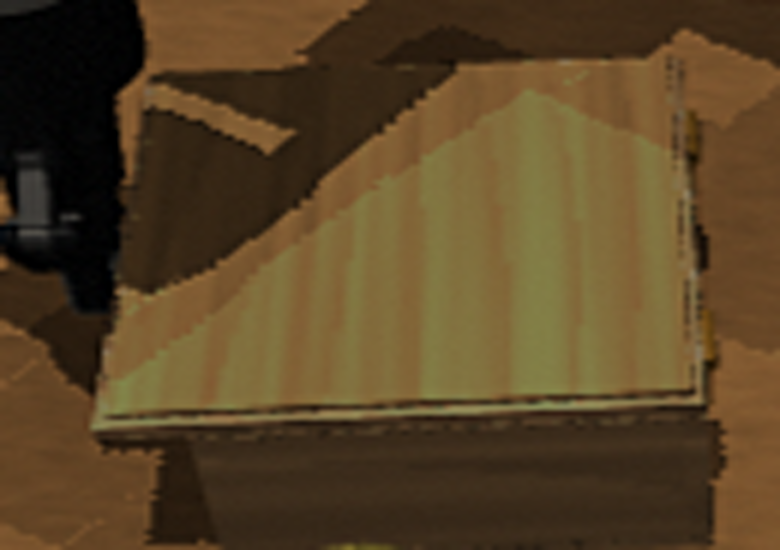

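The lid looks flush with the rim, and Fz has reversed, so the rim is pushing back. To confirm, I'll drag 2 mm further down and compare images.

Call:
jog_arm([
  [0,0,0.025],
  [0,0,0.025],
  [0,0,0],
  [0,0,0],
], yaw=[0,0,0,0])

```text
t: 12.35
tool_pos: [0.5604, -0.1755, 0.0531]
ee_rot: [1.881, 2.515, 0.0]
contact_force: [2.8, -5.2, 1.9]
opening: 0.001
grasp_force: 2.8
```

```bash
python3 -c "
from h import *
st()
im=vision.get_image('scene');cv2.imwrite('pics/s9.png',im[:,:,::-1])
print(theta(im,-.06,.2))
G=lambda p:cv2.cvtColor(cv2.imread(p),6)[145:172,128:165].astype(np.float32)
for a in ('s7','s8'):print(a,cv2.phaseCorrelate(G(f'pics/{a}.png'),G('pics/s9.png')),np.abs(G(f'pics/{a}.png')-G('pics/s9.png')).mean())"
```

```text
t 12.35 p [ 0.5604 -0.1755  0.0531] case s,y,z [-0.2114 -0.004   0.0531] psi 1.8573 zz [ 0. -0. -1.] F [-5.76 -1.22  1.89] open 0.001
(array([0.035, 0.04 , 0.03 ]), array([54.138786, 53.585827, 50.066948], dtype=float32))
s7 ((-0.19853067658558388, 0.7677838998205129), 0.9622682562580815) 2.4214215
s8 ((0.07892701149464543, 0.5216424192985709), 1.0079563458760579) 0.8078078
```

Tool-down sliding friction has saturated and the lid hasn't moved, so it is seated. Backing off now.

Call:
jog_arm([
  [-0.05,0,0],
  [-0.1,0,0],
  [-0.3,0,0],
  [-0.6,0,0],
  [-0.6,0,0],
  [-0.4,0,-0.4],
  [0,0,-0.8],
  [0,0,-0.8],
  [0,0,-0.8],
  [0,0,-0.5],
  [0,0,0],
  [0,0,0],
], yaw=[0,0,0,0,0,0,0,0,0,0,0,0])

```text
t: 13.6
tool_pos: [0.5832, -0.2544, 0.1846]
ee_rot: [-1.881, -2.515, 0.0]
contact_force: [0.1, 0.1, -0.3]
opening: -0.004
grasp_force: 0.0
```

```bash
python3 -c "
from h import *
st()
im=vision.get_image('scene');cv2.imwrite('pics/s10.png',im[:,:,::-1])
print(theta(im,-.06,.2))
sd=vision.get_image('side')
cv2.imwrite('pics/s10z.png',np.hstack([im[60:290,100:320],sd[130:360,100:420]])[:,:,::-1])
G=lambda p:cv2.cvtColor(cv2.imread(p),6)[145:172,128:165].astype(np.float32)
print(cv2.phaseCorrelate(G('pics/s9.png'),G('pics/s10.png')),np.abs(G('pics/s9.png')-G('pics/s10.png')).mean())"
```

```text
t 13.6 p [ 0.5832 -0.2544  0.1846] case s,y,z [-0.2935 -0.0035  0.1846] psi 1.8571 zz [-0.  0. -1.] F [ 0.02 -0.14 -0.27] open -0.004
(array([0.035, 0.04 , 0.045]), array([40.593575, 40.52982 , 38.129997], dtype=float32))
((0.1768816546267793, 0.20858209996305632), 0.310466417339113) 8.603603
```

View pics/s10z.png

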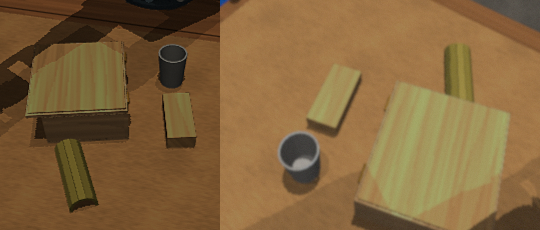

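The lid lies flat and shut. It did not shift on release, the bystanders are where they were, and the hand is clear.

```bash
python3 -c "
from bench import robot
print(robot.sign_off())"
```

```text
the job is handed in; nothing more can be done
None
```

I tipped the lid over its balance point with a fingertip, caught it on the closed fingers at the lip, and eased it down until it sat on the rim. The hand is clear, the bystanders look unmoved, and I handed the job in at about 14 s; no verdict came back.

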